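# Sweep the loose conduit locknuts off the work board into the parts tray

## Task

Clear the work board: with your closed fingertips, sweep the three loose steel locknuts across the board and over its edge into the open parts tray beside it. Only push them, do not pick any of them up, and leave the open handy box and the socket outlet where they are. Finish with all three nuts lying in the tray.

Things in the scene. Friction and masses are not known exactly. Their poses are not given: they have to be found in the camera images.
- board: white laminate work board, fixed to the bench, 320 (its x) by 340 (its y) by 30 mm thick with no raised edge; its top is at height 30 mm. Origin: centre of its underside, at bench height; it lies flat, turned by up to 0.2 rad about the vertical. The tray stands along one of its two y edges (its +y or its -y edge) and the closed case along the other; which is which changes.
- tray: open grey plastic parts tray, fixed, 260 (x) by 130 (y) by 28 mm high, walls and floor 3 mm thick, rim 2 mm lower than the board's top. It stands on the bench, parallel to the board, centred on the board's x with a 3 mm gap to the board's edge (its centre is 238 mm from the board's centre along the board's y). Origin: centre of its underside, at bench height.
- case: closed flat grey plastic organiser case with its lid shut, fixed, 260 by 130 by 28 mm high, same gap on the other side of the board; no place for the nuts. Origin: centre of its underside.
- nut0: loose steel conduit locknut, a plain dark ring 42 mm across outside, 30 mm hole, 8 mm thick, about 40 g (varies), lying flat on the board and sliding with dry friction. The three are alike, and lie about in a row along the board's y, at least 80 mm apart centre to centre, in the middle strip of the board (from 55 mm on the -x side to 35 mm on the +x side of its centre line). Origin: centre of its underside.
- nut1: loose steel conduit locknut, a plain dark ring 42 mm across outside, 30 mm hole, 8 mm thick, about 40 g (varies), lying flat on the board and sliding with dry friction. The three are alike, and lie about in a row along the board's y, at least 80 mm apart centre to centre, in the middle strip of the board (from 55 mm on the -x side to 35 mm on the +x side of its centre line). Origin: centre of its underside.
- nut2: loose steel conduit locknut, a plain dark ring 42 mm across outside, 30 mm hole, 8 mm thick, about 40 g (varies), lying flat on the board and sliding with dry friction. The three are alike, and lie about in a row along the board's y, at least 80 mm apart centre to centre, in the middle strip of the board (from 55 mm on the -x side to 35 mm on the +x side of its centre line). Origin: centre of its underside.
- handy_box: bystander: loose open-topped steel electrical box, 54 (x) by 100 (y) by 46 mm high, standing on the far strip of the board (its centre about 110 mm to the board's +x). Origin: centre of its underside.
- receptacle: bystander: loose white duplex socket outlet lying on its back, 34 (x) by 105 (y, with its strap) by 29 mm high, on the near strip of the board (its centre about 125 mm to the board's -x). Origin: centre of its underside.

How it is judged:
By the outcome, as a careful person would: the job done as asked, in the order asked, and still so for the second after the job is handed in, with the robot touching nothing.
It also fails if it takes over 64 s, if anything falls off the work surface, if the arm or the gripper's body presses on something with over 40 N, if the wrist force passes 120 N, or if a joint passes its speed limit or range.

## Robot

A 7-joint arm with a two-finger parallel gripper is mounted at the origin on the work surface. World frame = base frame: x ahead of the robot, y to its left, z up, the work surface at z = 0. Lengths are in m, angles in rad, forces in N, time in s.
With the tool pointing down it reaches from about 0.4 to 0.9 m from the base axis. Payload 5.6 kg.
Tool frame: the origin (TCP) lies midway between the tips of the shut fingers; the grasp point (between the pads) lies 19 mm behind it; y points along the fingers, z is the direction in which the jaws open and shut, and the axes are right-handed (so a half turn about y gives the same grasp; the last joint's range is limited). The gripper opens to 92 mm and grips with 3 to 60 N. Pads are 20 mm wide; open, the fingers measure 128 mm over their backs; the gripper's body (75 mm by 189 mm) begins 69 mm behind the grasp point.
Start: joints at [-1.385, 0.468, -0.012, 1.603, 0.006, 1.071, -0.056], TCP at [0.147, 0.633, 0.215] pointing down, gripper open.
Joint ranges: [-2.53, 2.53], [-0.31, 2.02], [-1.57, 1.55], [0.28, 2.44], [-1.29, 4.43], [0.15, 1.84], [-2.92, 2.92]. Speed limits (rad/s): [2.57, 2.57, 3.14, 3.14, 3.14, 3.14, 3.14].

## Interface

Orientations are given as a 3x3 rotation matrix whose columns are the frame's x, y, z axes.
In Python, from station import env, effector, solver, viewer, workorder, search_frame, tip_of gives the robot as it stands. Calls block until the motion is done:
- env.reach(position, orientation): joint-space move of the TCP to a pose.
- env.movel(position, frame=None, rate=0.15): straight line of the TCP; frame=None keeps the orientation; rate is the mean speed in m/s.
- env.goto_joints(angles): joint-space move.
- effector.release() and effector.grasp(squeeze=None): open the fingers fully, or close them until they stop; squeeze is the grip in N (None keeps the last).
- env.pause(seconds).
- solver.inverse_kinematics(position, orientation): joint angles nearest the present ones, or None.
- env.sense(): the state.
- viewer.read_camera(name): name is "scene" or "top"; returns (picture, depth): 420x560x3 uint8, red, green, blue; 420x560 float32, m along the optical axis (not along the pixel's ray), 0 where there is no reading.
- viewer.camera_info(name): a dict with "intrinsics" (3x3 intrinsics, pixels), "eye" and "rotation" of the camera in the world. Camera axes: x right, y up, looking along -z (the intrinsics and any distortion apply to the point x, -y, -z); pixel columns grow to the right and rows downward; lengths in m; the calibration is good to about 2 mm. A picture is of the moment at which its call begins. camera_info takes no time and is no camera call.
A pose or a line that the arm cannot do raises env.PlanningError and nothing moves.
- workorder.finish_job(): hands the job in, once; it reports no verdict.
Trained networks look in the newest picture that a camera, given by its name, has taken for a name from the list of things; names that differ only in an ending like _2 or _b are one class to them, and where a whole thing is asked for, a point or a joint stands for the part that bears it (a point fixed in the world has none). Each returns a list of dicts, best first, with "score" (0 to 1); they miss things now and then, are a little off and sometimes report something else, mostly with a low value. They report only what shows in the picture. A call takes as long as a camera call.
- search_frame(camera, name): "at" ([x, y, z] in m, in world coordinates, good to about 4 mm: the middle of the surface that is visible of it).
- tip_of(camera, name): "at" ([x, y, z] in m, in world coordinates, good to about 4 mm: a listed point, or the origin of a listed thing).
The state is a dict: "t": time; "joint_positions": joint angles; "joint_velocities": joint speeds; "tau": joint torques, N m; "ee_pos": TCP position; "tcp_rot": TCP orientation; "wrist_force": force on the tool from outside, world axes, zero at the start; "moment": the same for the moment, N m; "gripper_width": finger opening in m.
Only numpy, scipy, OpenCV 4.12 (cv2) and the standard library are available. Lean on these libraries where they do the work, as an engineer would, in place of code of your own. Each camera call takes 0.05 s, during which the arm holds its last target. There are 200 camera calls.

## Working session

There is one attempt and no reset: what is moved stays moved. The work goes in short steps, each a Python script; the robot and the scene stay as the last script left them, time stands still between calls to the robot, and variables do not carry over. Pictures are saved under pics/ and viewed, about 8 in all and at most 12, crops included, and the job is handed in when it is done.

```bash
mkdir -p pics; ls
python3 - <<'E'
from station import *
import cv2,numpy as np
for c in("top","scene"):
    p,d=viewer.read_camera(c); cv2.imwrite(f"pics/{c}0.png",p[:,:,::-1])
    i=viewer.camera_info(c); print(c,i)
    for n in("board","tray","case","nut0","handy_box","receptacle"):
        print(n,[(np.round(r["at"],3).tolist(),round(r["score"],2)) for r in tip_of(c,n)])
s=env.sense();print(s)
E
```

```text
pics
top {'intrinsics': array([[444.31079522,   0.        , 275.42019644],
       [  0.        , 444.31079522, 208.87410991],
       [  0.        ,   0.        ,   1.        ]]), 'eye': array([0.45601696, 0.00574222, 0.99156058]), 'rotation': array([[-0.01575486,  0.99318346, -0.11549201],
       [-0.99983824, -0.01665118, -0.00680013],
       [-0.00867686,  0.11536619,  0.99328513]])}
board [([0.564, -0.023, 0.001], 0.9)]
tray [([0.528, -0.258, -0.0], 0.97)]
case [([0.604, 0.216, -0.004], 0.57)]
nut0 [([0.581, -0.02, 0.029], 0.71), ([0.545, 0.1, 0.03], 0.52), ([0.52, -0.121, 0.033], 0.48)]
handy_box [([0.671, -0.071, 0.031], 0.69)]
receptacle [([0.431, -0.062, 0.028], 0.64)]
scene {'intrinsics': array([[467.04570314,   0.        , 288.77700511],
       [  0.        , 467.04570314, 209.10870937],
       [  0.        ,   0.        ,   1.        ]]), 'eye': array([ 0.9152907 , -0.11899507,  0.71420845]), 'rotation': array([[ 0.35831152, -0.81687023,  0.45203527],
       [ 0.93354415,  0.30809704, -0.18322537],
       [ 0.01040062,  0.48764664,  0.87297914]])}
board [([0.564, -0.023, 0.
[... 418 characters left out ...]
07141436, -0.05626524]), 'joint_velocities': array([-0.00124747, -0.00129902,  0.000738  , -0.0028111 ,  0.00062323,
       -0.00098718, -0.00126776]), 'tau': array([ 5.12003930e-05, -5.20266938e+01, -1.25182484e-02, -2.44007313e+01,
       -5.67003863e-02,  1.12840690e-02,  3.28748399e-05]), 'ee_pos': array([0.14746855, 0.63306041, 0.21462364]), 'tcp_rot': array([[ 9.73932708e-01,  5.04448853e-05,  2.26837118e-01],
       [-2.26837121e-01,  5.55648271e-05,  9.73932707e-01],
       [ 3.65257584e-05, -9.99999997e-01,  6.55591750e-05]]), 'wrist_force': array([-0.38226253, -1.13611931,  0.13247877]), 'moment': array([ 0.00772366,  0.01825688, -0.00377525]), 'gripper_width': 0.09190209472603714}
```

View pics/top0.png

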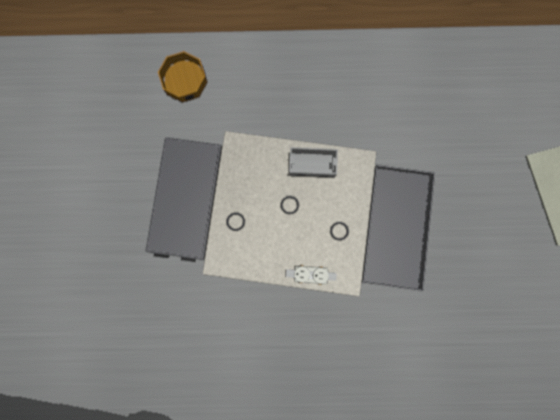

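View pics/scene0.png

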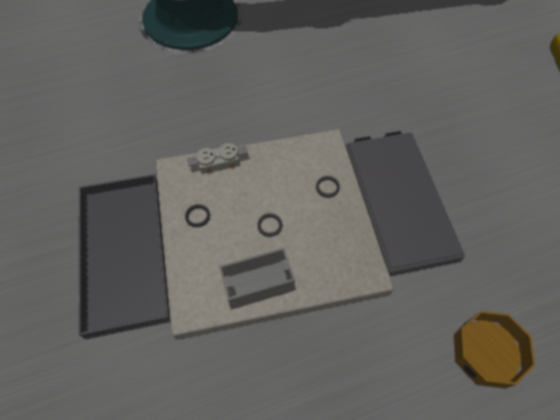

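The top view shows the tray on the right (-y, around px 398,228) and the case on the left. The nuts are at px (235,221), (290,205) and (339,231), the box at (312,163) and the outlet at (311,275). Next I refine the positions by segmentation and check IK.

```bash
cat > h.py <<'E'
from station import *
import cv2,numpy as np
def backproj(c,uv,z):
    i=viewer.camera_info(c);K=i["intrinsics"];uv=np.atleast_2d(uv)
    r=np.c_[(uv[:,0]-K[0,2])/K[0,0],-(uv[:,1]-K[1,2])/K[1,1],-np.ones(len(uv))]@i["rotation"].T
    return i["eye"]+r*((z-i["eye"][2])/r[:,2])[:,None]
def board(c,p):
    # board = bright, warm-tinted region
    q=p.astype(int); m=((q[...,0]-q[...,2]>6)&(q.mean(2)>130)).astype(np.uint8)
    m=cv2.morphologyEx(m,cv2.MORPH_OPEN,np.ones((5,5)))
    k=max(cv2.findContours(m,0,1)[0],key=lambda k:cv2.contourArea(cv2.convexHull(k))if 200<k[:,0,0].mean()<400 else 0)
    w=backproj(c,cv2.convexHull(k)[:,0],.03)[:,:2]
    return cv2.minAreaRect(w.astype(np.float32))
def rings(c,p):
    g=cv2.cvtColor(p,cv2.COLOR_RGB2GRAY); m=(g<100).astype(np.uint8)
    out=[]
    for k in cv2.findContours(m,cv2.RETR_EXTERNAL,cv2.CHAIN_APPROX_NONE)[0]:
        w=backproj(c,k[:,0],.037)[:,:2]; (x,y),r=cv2.minEnclosingCircle(w.astype(np.float32))
        if .015<r<.027: out.append((round(x,4),round(y,4),round(r,4)))
    return out
E
python3 - <<'E'
from h import *
for c in("top","scene"):
    p,d=viewer.read_camera(c)
    for f in(board,rings):
        try: print(c,f(c,p))
        except Exception as e: print(c,f.__name__,e)
print(p[250,240],p[130,400],p[230,200])
for yaw in(-.147,):
    dd=np.array([np.sin(yaw),-np.cos(yaw),0])
    for s in(1,-1):
        x=s*dd;y=np.array([0,0,-1.]);R=np.c_[x,y,np.cross(x,y)]
        for P in((.551,.14,.12),(.51,-.21,.033)): print(s,solver.inverse_kinematics(np.array(P),R))
E
```

```text
top ((0.5613905191421509, -0.0199449360370636), (0.3391748368740082, 0.3193144202232361), 81.1708984375)
top [(0.4667, 0.2022, 0.0187), (0.5177, -0.1233, 0.0192), (0.5418, 0.0994, 0.0192), (0.5758, -0.0179, 0.0191)]
scene ((0.6183254718780518, -0.1436229646205902), (0.04924201965332031, 0.10152444243431091), 72.02363586425781)
scene [(0.7738, -0.3046, 0.0225), (0.5804, -0.0172, 0.0224), (0.5224, -0.1216, 0.0224), (0.5462, 0.1006, 0.0225), (0.3308, -0.3917, 0.0261), (0.5835, 0.5281, 0.0241), (0.5628, 0.5433, 0.0237), (0.5515, 0.5403, 0.017), (0.5151, 0.5483, 0.0174), (0.1597, 0.0273, 0.0189)]
[135 131 122] [87 87 87] [138 134 125]
1 [-0.74192203  0.48845291  0.55989924  1.91278408 -0.34268334  0.83560906
 -0.1485168 ]
1 [-0.23878638  0.67795036  0.74896281  1.99964627 -0.690098    0.73530049
  0.79026882]
-1 [-0.2675747   0.44911725 -0.05065699  1.88099785  0.03029413  0.81220853
  2.66053462]
-1 [-0.54623825  1.10357973  1.33278312  2.01494332 -1.22127024  1.17709133
 -1.94717421]
```

```bash
cat >> h.py <<'E'
yaw=-.154; C=np.array([.5625,-.0205]); D=np.array([np.sin(yaw),-np.cos(yaw)]) # D: towards tray (-y board)
X=np.array([np.cos(yaw),np.sin(yaw)])
R=np.c_[np.r_[D,0],[0,0,-1.],np.cross(np.r_[D,0],[0,0,-1.])]
def toboard(n): n=np.array(n)[:2]-C; return n@X,n@D
def sweep(n,gap=.039,end=.200,z=.033,rate=.12):
    bx,s=toboard(n); P=lambda q,h:np.r_[C+bx*X+q*D,h]
    env.reach(P(s-gap,.13),R); env.movel(P(s-gap,z),rate=.12)
    env.movel(P(end,z),rate=rate); st=env.sense(); print("end",st["ee_pos"].round(4),P(end,z).round(4),st["wrist_force"].round(1))
    env.movel(P(end,.13),rate=.25); print("t",env.sense()["t"])
E
python3 - <<'E'
from h import *
N=[(.520,-.1225),(.578,-.0175),(.544,.100)]
print([np.round(toboard(n),4) for n in N])
effector.grasp(10)
env.reach(np.r_[C-.3*D,.2],R)
print(env.sense()["gripper_width"],env.sense()["t"])
sweep(N[0])
for c in("top","scene"):
    p,d=viewer.read_camera(c); cv2.imwrite(f"pics/{c}1.png",p[:,:,::-1]); print(rings(c,p))
E
```

```text
[array([-0.0264,  0.1073]), array([ 0.0149, -0.0053]), array([-0.0368, -0.1162])]
0.00018600477503396168 4.2333
end [ 0.506  -0.2132  0.0329] [ 0.5058 -0.2141  0.033 ] [-0.   0.2 -0.6]
t 8.3833
[(0.4654, 0.2009, 0.0155), (0.4738, 0.2589, 0.0158)]
[(0.5802, -0.0169, 0.0216), (0.5463, 0.1008, 0.0219)]
```

View pics/scene1.png

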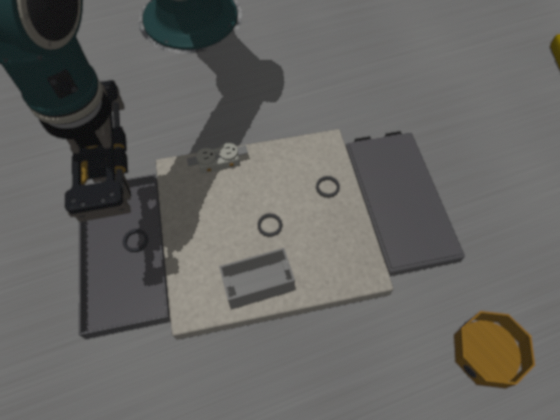

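The first nut lies in the tray at px (135,240), and the other two haven't moved. I'll sweep the middle nut next.

Run:
```python
from h import *
sweep((.578,-.0175))
p,d=viewer.read_camera("scene"); cv2.imwrite("pics/scene2.png",p[:,:,::-1]); print(rings("scene",p))
```

```text
end [ 0.5467 -0.2197  0.0329] [ 0.5465 -0.2204  0.033 ] [ 1.2 -0.5 -0.9]
t 13.1417
[(0.5463, 0.1008, 0.0219)]
```

View pics/scene2.png

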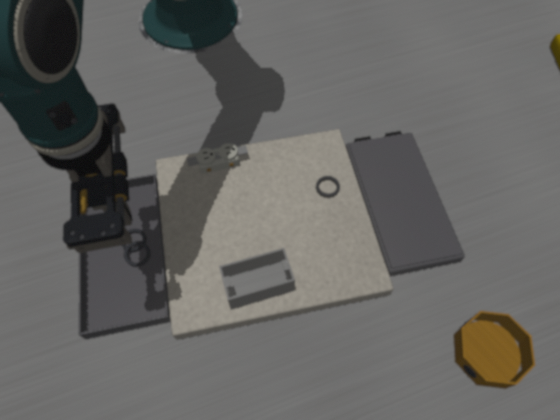

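Run:
```python
from h import *
sweep((.545,.1003))
env.reach(np.r_[C-.2*D,.25],R)
for c in("top","scene"):
    p,d=viewer.read_camera(c); cv2.imwrite(f"pics/{c}3.png",p[:,:,::-1])
    for n in("nut0","handy_box","receptacle"): print(c,n,[(np.round(r["at"],3).tolist(),round(r["score"],2)) for r in tip_of(c,n)])
    a=p[200:360,50:210] if c=="scene" else p[150:310,300:460]
    cv2.imwrite(f"pics/{c}3c.png",cv2.resize(np.clip(a.astype(float)*2,0,255).astype(np.uint8),None,fx=3.5,fy=3.5,interpolation=2)[:,:,::-1])
print(env.sense()["t"])
```

```text
end [ 0.4965 -0.2122  0.033 ] [ 0.4964 -0.2126  0.033 ] [0.2 1.9 2.8]
t 19.1583
top nut0 [([0.514, -0.243, 0.001], 0.61), ([0.477, -0.222, 0.001], 0.45), ([0.543, -0.24, 0.008], 0.42)]
top handy_box [([0.672, -0.07, 0.03], 0.95), ([0.563, -0.023, 0.0], 0.51)]
top receptacle [([0.428, -0.058, 0.028], 0.78)]
scene nut0 [([0.541, -0.241, 0.007], 0.86), ([0.48, -0.224, 0.007], 0.86), ([0.518, -0.246, 0.0], 0.47)]
scene handy_box [([0.666, -0.068, 0.026], 0.57)]
scene receptacle [([0.431, -0.058, 0.025], 0.82), ([0.516, -0.247, -0.004], 0.53)]
21.1083
```

View pics/scene3c.png

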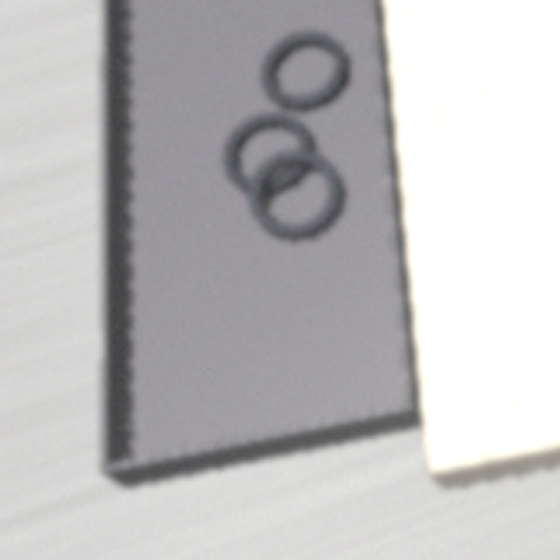

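View pics/scene3.png

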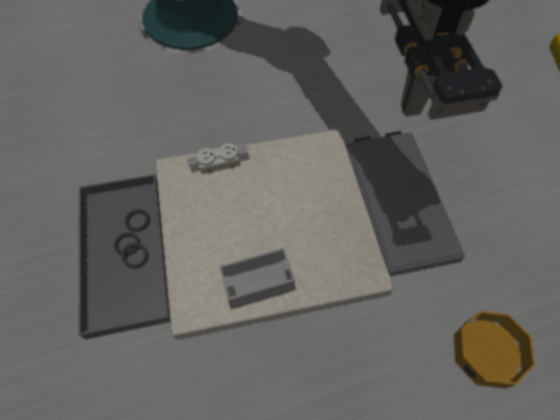

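All three nuts are in the tray at px (137,220), (128,244) and (135,256), and one partly overlaps another. The box and the outlet haven't moved. I'm handing in.

```bash
python3 -c "
from station import *
workorder.finish_job();print(env.sense()['t'])"
```

```text
the job is handed in; nothing more can be done
the job is handed in; nothing more can be done
```

All three locknuts are in the tray. I swept them in one at a time with the fingers closed, starting with the nut nearest the tray, and handed the job in at about 21 s on the robot's clock.

- **Nuts:** both cameras found all three inside the tray with the arm clear, at about (0.48, -0.22), (0.54, -0.24) and (0.515, -0.245). The nut swept second lies partly on top of the first, so it rests slightly tilted.
- **Handy box and outlet:** the networks' positions for both agreed with the starting ones within about 4 mm, which is their stated accuracy. The pictures show neither moved.
- **Forces:** the wrist force at the end of each stroke was under 4 N; I did not log it during the strokes.
- **Disagreements:** the cameras differed by up to about 5 mm on the nuts' starting positions, so I averaged them. My outline detection of the board failed in the scene camera, so the board's pose came from the top camera; there it measured 339 by 319 mm, matching the given size. In the last scene picture the outlet search also gave a false, low-score match on the nuts.

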